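Clamp the instrument box for repair with the star wheel

ROBOT

A 6-joint arm with a two-finger parallel gripper is mounted at the origin on the work surface. World frame = base frame: x ahead of the robot, y to its left, z up, the work surface at z = 0. Lengths are in mm, angles in rad, forces in N, time in s.
With the tool pointing down it reaches from about 250 to 800 mm from the base axis. Payload 3.9 kg.
Tool frame: the origin (TCP) lies at the very end of the fingers, on their centre line; the grasp point (between the pads) lies 19 mm behind it (r.pinch_z is the distance from the TCP to the grasp point, in mm); z points along the fingers, y is the line along which they close (so a half turn about z gives the same grasp; the last joint's range is limited). The gripper opens to 85 mm and grips with 20 to 120 N. Pads are 22 mm wide; open, the fingers measure 114 mm over their backs; the gripper's body (76 mm by 85 mm) begins 54 mm behind the grasp point. The pads swing forward as they close: fully open they stand 13 mm farther back than shut.
Start: joints at [0, 0.26, -0.138, 1.173, 0, 1.571], TCP at [524.991, -0, 231.304] pointing down, gripper open.
Joint ranges: [-2.78, 2.78], [-0.83, 1.72], [-1.28, 1.37], [-1.9, 2.12], [-1.57, 1.48], [-3.14, 3.14]. Speed limits (rad/s): [2.57, 2.57, 3.14, 3.14, 3.14, 3.14].

INTERFACE

Orientations are given as a unit quaternion [w, x, y, z].
In Python, from bench import readout, capture, camera_params, r gives the robot as it stands.
- The arm moves only by the shell command python3 -m crank 'ROWS'. ROWS is JSON, a list of rows, each a list of 3 entries, a list of its own where there are three numbers: the shift along the tool's x, y, z in mm, then the turn, a rotation vector about the tool's x, y, z in rad, then the closure in counts, from 0 (fully open) to 255 (shut). In form: [[[x, y, z], [ax, ay, az], claw], ...]. A call has 1 to 20 rows; each row shifts and turns the commanded pose from where the row before left it, along the tool's axes as they then stand; what a row does not reach is not made up. A row lasts 1/8 s, in which the tool goes at most 62.5 mm and 10.7 degrees, less where a joint would pass 70% of its speed; a pose out of reach is approached as far as the arm can. A call is refused whole if a number of a shift passes 62.5 or a number of a turn 0.188, either way. A call with a gripper value outside its range is refused whole. The fingers move at their own pace and stop on an object; the grip force is fixed at half the most. Time passes only in rows, so rows that do not move let the fingers close. It gives the time, the measured TCP pose, the force, the opening and the grip force at its end, in the units of the state.
- readout.get_obs(): the state, without advancing time (a new reading comes with each control period).
- capture(name): name is "scene" or "side" or "wrist"; returns (picture, depth): 384x512x3 uint8, blue, green, red; 384x512 float32, mm along the optical axis (not along the pixel's ray), 0 where there is no reading.
- camera_params(name): a dict with "K" (3x3 intrinsics, pixels), "origin" and "orientation" of the camera in the world; the wrist camera has in their place "T_tool_cam" (4x4, takes a point from camera to tool coordinates, whose origin is the TCP and whose axes are the flange's). Camera axes: x right, y down, z forward; pixel columns grow to the right and rows downward; lengths in mm; the calibration is good to about 2 mm. A picture is of the moment at which its call begins: read the wrist's pose just before it. camera_params takes no time and is no camera call.
- r.job_done(): hands the job in; it is judged then, once.
The state is a dict: "clock": time; "joint_positions": joint angles; "joint_vel": joint speeds; "joint_efforts": joint torques, N m; "ee_pos": TCP position; "orientation": TCP orientation; "force": force on the tool from outside, world axes, zero at the start; "torque": the same for the moment, N m; "gripper_width": finger opening in mm; "grip_force": force on a finger pad.
Only numpy, scipy, OpenCV 4.12 (cv2) and the standard library are available. Lean on these libraries where they do the work, as an engineer would, in place of code of your own. Each camera call takes 0.05 s, during which the arm holds its last target. There are 200 camera calls.

TASK

Set the open blue instrument box upright on the bed of the board clamp, lengthwise between the stop and the jaw, and let go of it. Then turn the clamp's star wheel counter-clockwise, spoke after spoke, until the jaw holds the box against the stop with a clamping force of about 15 N; do not drop or crush the box, leave the wheel standing there, and leave the other things on the bench where they are.

Things in the scene. Friction and masses are not known exactly. Their poses are not given: they have to be found in the camera images.
- box: open-topped blue plastic instrument box with a circuit board inside, 56 (its x) x 90 (its y, the length) x 40 mm high, walls 4 mm, about 0.25 kg; origin at the centre of its underside, z up. Either end may face the stop.
- clamp: board clamp screwed to the bench: grey bed plate 110 (x) x 340 (y) x 16 mm thick; origin at the centre of its underside. In its axes: an aluminium stop block (80 wide, 45 high above the plate) stands at the -y end, its face towards the box set anywhere from y = -146 to -128 mm (not measured). The jaw slides along y and closes towards -y.
- bed (a point): point on top of the bed plate, on the clamp's centre line (clamp x 0, y -68, z 16 mm), midway in the free space between stop and open jaw; axes as the clamp's. The box goes here, its length along the clamp's y. It slides on the plate (1 to 4 N) when the jaw pushes it, until it meets the stop.
- nose: rubber-faced plate 70 wide, 30 high (19 to 49 mm above the bench) on the jaw's front; origin on the face that meets the box, in the plane of the bench, axes as the clamp's. Sprung against the jaw: 6 N per mm, up to 7 mm, which makes the clamping force (0 until it presses the box). At wheel = 0 its face is at clamp y = +10 mm.
- hub (a point): point on the star wheel's upright axis at the mid-height of the spokes, 100 mm above the bench (clamp y +100 mm); axes as the clamp's. Hub 40 mm across, up to 17 mm above this point, on a post 44 mm across; elsewhere under the spokes it is free down to 54 mm above the bench.
- wheel (a joint): black star wheel, rad: 5 round level spokes 12 mm thick reaching 78 mm from the axis, at angles (value + k x 72 deg) from the clamp's +x, counter-clockwise from above. Grows counter-clockwise, closing the jaw 18 mm per rad; starts at 0 to 0.8, ends at 5. Stays where left: drag 0.6 N m (11 N at 55 mm radius); each N of clamping force adds 0.018 N m (15 N: 5 N more at 55 mm).
- lid: bystander: blue flat lid of the box, 56 x 90 x 10 mm, origin under its centre
- meter: bystander: grey multimeter 75 x 145 x 40 mm, lying, origin under its centre
- pliers: bystander: red-handled pliers 155 mm long, 12 high, origin at the pivot
- driver: bystander: screwdriver 170 mm long, lying, origin under its middle
- jar: bystander: jar 56 mm across, 70 high, origin under its centre
- spool: bystander: grey solder spool 64 mm across, 35 high, origin under its centre
- bits: bystander: black bit holder 60 x 100 x 38 mm, origin under its centre

How it is judged (in metres and radians):
On the way, in this order (a step that is already met when the one before it is completed fails the run):
1. the box stands on the clamp's bed between stop and jaw, released and not yet clamped (z of box in the frame of clamp between 0.012 and 0.021 m and x of box in the frame of clamp between -0.03 and 0.03 m and y of box in the frame of clamp between -0.11 and -0.03 m and angle between the y axis of box and the y axis of clamp, either way round below 0.15 rad and angle between box's own z axis and vertical below 0.1 rad and linear speed of box below 0.02 m/s and contact force between the fingers and box below 0.1 N and contact force between nose and box below 1 N), for 0.2 s.
2. the wheel has closed the jaw on the box with at least 6 N (contact force between nose and box above 6 N), for 0.2 s.
At the end, for the whole second after the job is handed in: the box stands upright on the bed (underside within 5 mm of the plate), within 30 mm of the clamp's centre line and 0.15 rad of its length, at rest, clamped between stop and sprung nose with 6 to 28 N (z of box in the frame of clamp between 0.012 and 0.021 m and x of box in the frame of clamp between -0.03 and 0.03 m and y of box in the frame of clamp between -0.11 and -0.03 m and angle between the y axis of box and the y axis of clamp, either way round below 0.15 rad and angle between box's own z axis and vertical below 0.1 rad and linear speed of box below 0.02 m/s and contact force between nose and box between 6 and 28 N); the robot touches nothing.
It fails at once if the box is crushed: more than 40 N between nose and box (contact force between nose and box above 40 N).
It fails at once if the box is dropped or knocked flying (faster than 0.7 m/s while not held) (linear speed of box above 0.7 m/s and contact force between the fingers and box below 0.05 N).
It fails at once if the box is tipped over (angle between box's own z axis and vertical above 0.7 rad).
It fails at once if another thing on the bench is moved by more than 30 mm (distance of any of lid, meter, pliers, driver, jar, spool, bits from where it was at the start of the episode above 0.03 m).
It also fails if it takes over 72 s, if anything falls off the work surface, if the arm or the gripper's body presses on something with over 40 N, if the wrist force passes 120 N, or if a joint passes its speed limit or range.

## Working session

There is one attempt and no reset: what is moved stays moved. The work goes in short steps, Python scripts to look and compute and a shell command to move; the robot and the scene stay as the last step left them, time stands still between calls to the robot, and variables do not carry over. Pictures are saved under pics/ and viewed, at most 10 in all, crops included, and the job is handed in when it is done.

```bash
ls; mkdir -p pics
python3 - <<'E'
from bench import readout,capture,camera_params,r
import cv2,numpy as np
o=readout.get_obs();print(o)
for n in("scene","side"):
    p,d=capture(n);cv2.imwrite(f"pics/{n}0.png",p);np.save(f"pics/{n}0.npy",d);c=camera_params(n);print(n,c)
print(camera_params("wrist"))
E
```

```text
pics
{'clock': 0.0, 'joint_positions': array([-1.08642551e-05,  2.60641235e-01, -1.39343136e-01,  1.17271171e+00,
       -4.80600676e-05,  1.57080699e+00]), 'joint_vel': array([-6.08152246e-04,  3.61929066e-04,  7.51988837e-04, -4.90217762e-04,
        4.71437298e-05, -8.81135441e-04]), 'joint_efforts': array([-3.22425103e-04, -4.05677426e+01,  2.53926122e+01,  1.89446745e-02,
       -4.02533055e-05,  2.61086342e-05]), 'ee_pos': array([ 5.24327907e+02, -2.10948778e-02,  2.30497152e+02]), 'orientation': array([-6.54672714e-04,  7.07114057e-01,  7.07098867e-01, -6.88656162e-04]), 'force': array([ 0.28447278, -0.34840283,  0.03720674]), 'torque': array([ 0.02553694,  0.02759121, -0.05627713]), 'grip_force': 0.0, 'gripper_width': 85.20321912592294}
scene {'K': array([[486.42874153,   0.        , 255.25827448],
       [  0.        , 486.42874153, 187.28309138],
       [  0.        ,   0.        ,   1.        ]]), 'origin': array([1788.54494214, -477.49612404, 1228.1303263 ]), 'orientation': array([-0.34597896,  0.74278449,  0.52504259, -0.23000006])}
side {'K': array([[380.1145584 ,   0.        , 256.57777193],
       [  0.        , 380.1145584 , 195.0237677 ],
       [  0.        ,   0.        ,   1.        ]]), 'origin': array([188.13711203, 843.84331024, 799.29126168]), 'orientation': array([ 0.0922868 , -0.1931701 ,  0.8731593 , -0.43790557])}
{'K': array([[297.10195981,   0.        , 258.70798625],
       [  0.        , 297.10195981, 189.13112161],
       [  0.        ,   0.        ,   1.        ]]), 'T_tool_cam': array([[-2.98756868e-04, -9.52466810e-01, -3.04642228e-01,
         7.86322673e+01],
       [ 9.99999943e-01, -3.33262537e-04,  6.12674559e-05,
         8.60875537e-01],
       [-1.59881060e-04, -3.04642192e-01,  9.52466855e-01,
        -1.42349950e+02],
       [ 0.00000000e+00,  0.00000000e+00,  0.00000000e+00,
         1.00000000e+00]])}
```

View pics/scene0.png

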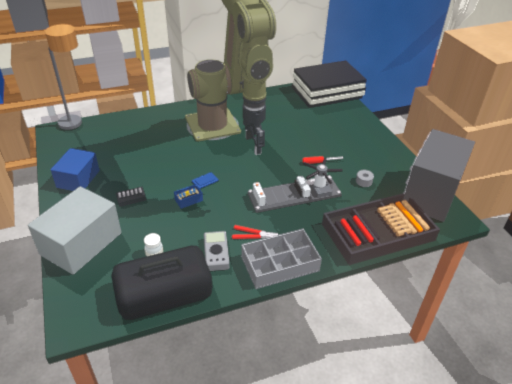

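View pics/side0.png

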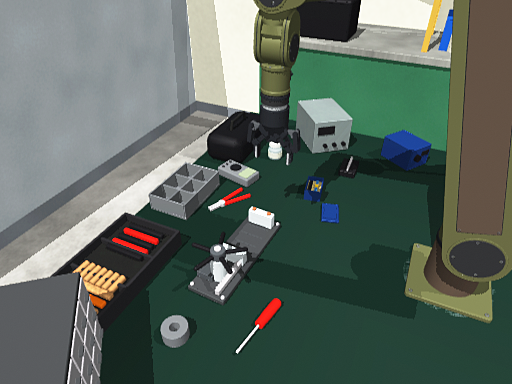

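The scene view shows the box at (189,197), the clamp from the stop at (258,194) to the wheel at (320,180), and the lid at (205,181). In the side view the box is at (314,187), the stop at (262,217) and the hub at (218,250). Next I'll turn these into positions.

```bash
cat > h.py <<'E'
from bench import readout,capture,camera_params,r
import cv2,numpy as np
from scipy.spatial.transform import Rotation as R
def q2R(q): return R.from_quat(np.r_[q[1:],q[0]]).as_matrix()
def pose(n,o=None):
    c=camera_params(n)
    if n=="wrist":
        o=o or readout.get_obs();T=np.eye(4);T[:3,:3]=q2R(o['orientation']);T[:3,3]=o['ee_pos'];T=T@c['T_tool_cam'];return c['K'],T[:3,:3],T[:3,3]
    return c['K'],q2R(c['orientation']),np.array(c['origin'])
def cloud(d,P):
    K,Rm,t=P;v,u=np.mgrid[:d.shape[0],:d.shape[1]]
    X=np.stack([(u-K[0,2])/K[0,0]*d,(v-K[1,2])/K[1,1]*d,d],-1)@Rm.T+t
    X[d==0]=np.nan;return X
def rect(pts):
    (c,s,a)=cv2.minAreaRect(np.float32(pts[:,:2]));return np.round(c,1),np.round(s,1),round(a,1)
E
python3 - <<'E'
from h import *
for n,box,roi in(("scene",(189,197),(160,215,170,220)),("side",(314,187),(295,335,170,203))):
    p=cv2.imread(f"pics/{n}0.png");X=cloud(np.load(f"pics/{n}0.npy"),pose(n));hsv=cv2.cvtColor(p,cv2.COLOR_BGR2HSV)
    # box/blue
    m=(hsv[...,0]>100)&(hsv[...,0]<130)&(hsv[...,1]>120)&(X[...,0]>200)&(X[...,0]<900)
    k,l,st,ce=cv2.connectedComponentsWithStats(m.astype(np.uint8))
    for i in range(1,k):
        if st[i,4]>60:
            q=X[l==i];print(n,ce[i].round(),st[i,4],np.nanpercentile(q[:,2],[2,50,98]).round(1),rect(q), "top",rect(q[q[:,2]>32]) if (q[:,2]>32).sum()>10 else '')
    # clamp
    for nm,(u,v) in ({"stop":(258,192),"hub":(320,170),"bed":(281,195),"spool":(365,178),"driver":(315,160),"pliers":(255,235)} if n=="scene" else {"stop":(262,214),"hub":(217,250),"bed":(250,250),"spool":(175,330),"driver":(268,314)}).items(): print(n,nm,X[v,u].round(1))
E
```

```text
scene [ 73. 173.] 1030 [12.7 72.8 95.2] (array([ 218.9, -609.4]), array([114.7, 117.4]), 57.0) top (array([ 218.9, -609.4]), array([114.7, 117.4]), 57.0)
scene [196. 189.] 584 [-3.1 12.4 42.8] (array([ 410.6, -181.6]), array([125.5, 226.7]), 27.4) top (array([ 454.2, -227.8]), array([67.3, 93.6]), 13.6)
scene stop [561.8   7.7  63.1]
scene hub [574.8 243.7 114.7]
scene bed [549.6 106.   10. ]
scene spool [589.8 437.9  36.9]
scene driver [405.4 314.5  19.3]
scene pliers [714.9 -58.5  13.4]
side [395. 146.] 665 [-0.2 65.6 91. ] (array([ 243.2, -973.6]), array([126.1, 893.3]), 2.8) top (array([ 213.6, -604.5]), array([113.6, 106.7]), 52.9)
side [313. 190.] 299 [-2.5 28.8 40.8] (array([ 461.6, -253.3]), array([ 61.7, 163.6]), 11.1) top (array([ 453.2, -223.5]), array([55.8, 96.1]), 9.7)
side [330. 213.] 334 [-1.8  7.7 11.7] (array([ 370.3, -144.2]), array([ 55.5, 111.8]), 14.4) top 
side stop [540.7  24.4  59.4]
side hub [557.1 266.2 118.1]
side bed [527.6 136.9  13.4]
side spool [579.1 441.4   2.1]
side driver [391.8 321.   22.6]
```

```bash
python3 -m crank '[[[-50,-15,-10],[0,0,0],0],[[-50,-15,-10],[0,0,0],0],[[-50,-15,-10],[0,0,0],0],[[-40,-15,-10],[0,0,0],0],[[0,0,0],[0,0,0],0],[[0,0,0],[0,0,0],0],[[0,0,0],[0,0,0],0]]'
python3 - <<'E'
from h import *
o=readout.get_obs();P=pose("wrist",o);p,d=capture("wrist");cv2.imwrite("pics/w1.png",p);np.savez("pics/w1.npz",d=d,K=P[0],R=P[1],t=P[2])
X=cloud(d,P);hsv=cv2.cvtColor(p,cv2.COLOR_BGR2HSV)
m=(hsv[...,0]>100)&(hsv[...,0]<130)&(hsv[...,1]>120)
k,l,st,ce=cv2.connectedComponentsWithStats(m.astype(np.uint8))
for i in range(1,k):
    if st[i,4]>200:
        q=X[l==i];q=q[q[:,2]<60];print(ce[i].round(),st[i],np.nanpercentile(q[:,2],[2,50,98]).round(1),rect(q),"top",rect(q[q[:,2]>34]) if (q[:,2]>34).sum()>10 else '')
E
```

```text
clock: 0.98
ee_pos: [465.0, -188.9, 270.8]
orientation: [-0.001, 0.707, 0.708, -0.0]
force: [-0.5, 0.1, -0.2]
gripper_width: 85.1
grip_force: 0.0
[187. 114.] [ 156   76   62   78 3050] [-0.1  9.  11.2] (array([ 369.2, -138.4]), array([58.9, 92.7]), 15.5) top 
[249. 182.] [ 223  144   55   78 1049] [-0.8 38.6 41.3] (array([ 454. , -234.5]), array([ 64.6, 108.9]), 10.0) top (array([ 455.6, -225.5]), array([56.1, 90.8]), 10.0)
[ 91. 374.] [ 71 361  39  23 616] [32.2 50.  59.4] (array([ 204.6, -535.8]), array([ 6. , 53.4]), 52.6) top (array([ 204.6, -535.8]), array([ 6. , 53.4]), 52.6)
```

View pics/w1.png

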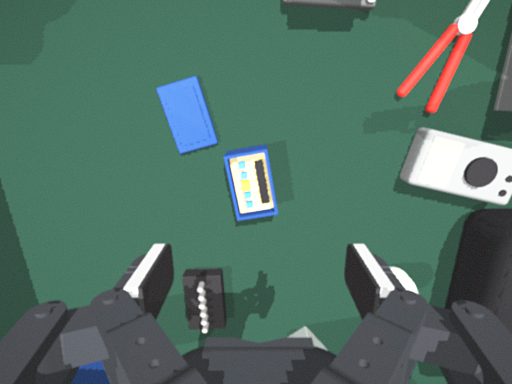

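The wrist view shows the box at (250,183), its long axis tilted 10° counter-clockwise. It is clear of the lid at (187,114) and the bits at (205,300). Its top centre is (455.6,-225.5,41), which agrees with the scene and side views.

```bash
python3 -m crank '[[[-35.5,-9,0],[0,0,0],0],[[0,0,0],[0,0,-0.175],0],[[0,0,50],[0,0,0],0],[[0,0,50],[0,0,0],0],[[0,0,50],[0,0,0],0],[[0,0,40],[0,0,0],0],[[0,0,30],[0,0,0],0],[[0,0,20],[0,0,0],0],[[0,0,11],[0,0,0],0],[[0,0,9],[0,0,0],0],[[0,0,0],[0,0,0],0],[[0,0,0],[0,0,0],0]]'; python3 -m crank '[[[0,0,0],[0,0,0],120],[[0,0,0],[0,0,0],140],[[0,0,0],[0,0,0],255],[[0,0,0],[0,0,0],255],[[0,0,0],[0,0,0],255],[[0,0,0],[0,0,0],255],[[0,0,0],[0,0,0],255]]'
```

```text
clock: 2.52
ee_pos: [456.6, -225.7, 11.9]
orientation: [0.001, 0.643, 0.766, 0.0]
force: [-0.9, -0.7, 0.8]
gripper_width: 85.3
grip_force: 0.0
clock: 3.4
ee_pos: [456.2, -225.8, 12.1]
orientation: [0.001, 0.643, 0.766, -0.0]
force: [-1.2, -0.3, 5.1]
gripper_width: 55.0
grip_force: 65.6
```

```bash
python3 -m crank '[[[0,0,-8],[0,0,0],255],[[0,0,-25],[0,0,0],255],[[0,0,-45],[0,0,0],255],[[0,0,-50],[0,0,0],255],[[0,0,-50],[0,0,0],255],[[0,0,-50],[0,0,0],255],[[0,0,-30],[0,0,0],255],[[0,0,0],[0,0,0.175],255],[[30,9,0],[0,0,0],255],[[50,15,0],[0,0,0],255],[[50,15,0],[0,0,0],255],[[50,15,0],[0,0,0],255],[[50,15,0],[0,0,0],255],[[35,15,0],[0,0,0],255],[[15,0,0],[0,0,0],255],[[0,0,0],[0,0,0],255],[[0,0,0],[0,0,0],255],[[0,0,0],[0,0,0],255]]'
python3 - <<'E'
from h import *
o=readout.get_obs();P=pose("wrist",o);p,d=capture("wrist");cv2.imwrite("pics/w2.png",p);np.savez("pics/w2.npz",d=d,K=P[0],R=P[1],t=P[2])
E
```

```text
clock: 5.65
ee_pos: [539.6, 53.3, 269.4]
orientation: [0.0, 0.708, 0.706, -0.0]
force: [-0.8, -0.3, -2.0]
gripper_width: 55.2
grip_force: 64.7
```

View pics/w2.png

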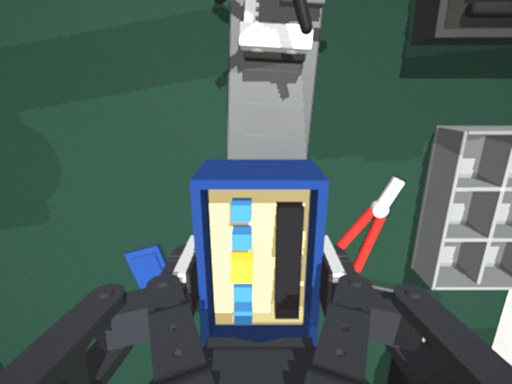

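The box is held level in the gripper. The clamp's bed and the white-fronted jaw show above it at (275,40), while the stop is hidden under the box. I'll look once from further back for the stop and once from further forward for the wheel.

```bash
cat > snap.py <<'E'
import sys
from h import *
o=readout.get_obs();P=pose("wrist",o);p,d=capture("wrist");n=sys.argv[1];cv2.imwrite(f"pics/{n}.png",p);np.savez(f"pics/{n}.npz",d=d,K=P[0],R=P[1],t=P[2])
E
python3 -m crank '[[[-40,0,0],[0,0,0],255],[[-50,0,0],[0,0,0],255],[[-35,0,0],[0,0,0],255],[[0,0,0],[0,0,0],255],[[0,0,0],[0,0,0],255],[[0,0,0],[0,0,0],255]]'; python3 snap.py w3
python3 -m crank '[[[40,0,0],[0,0,0],255],[[50,0,0],[0,0,0],255],[[50,0,0],[0,0,0],255],[[50,0,0],[0,0,0],255],[[50,0,0],[0,0,0],255],[[25,0,0],[0,0,0],255],[[0,0,0],[0,0,0],255],[[0,0,0],[0,0,0],255],[[0,0,0],[0,0,0],255]]'; python3 snap.py w4
python3 - <<'E'
from h import *
cv2.imwrite("pics/w34.png",np.vstack([cv2.resize(cv2.imread(f"pics/w{i}.png")[:200],(780,300)) for i in (3,4)]))
E
```

```text
clock: 6.45
ee_pos: [539.9, -69.8, 269.4]
orientation: [-0.0, 0.707, 0.707, 0.0]
force: [0.4, 0.2, -4.2]
gripper_width: 55.0
grip_force: 64.7
clock: 7.62
ee_pos: [539.9, 193.7, 269.4]
orientation: [0.0, 0.707, 0.707, -0.0]
force: [0.4, -0.4, -3.7]
gripper_width: 54.8
grip_force: 64.7
```

View pics/w34.png

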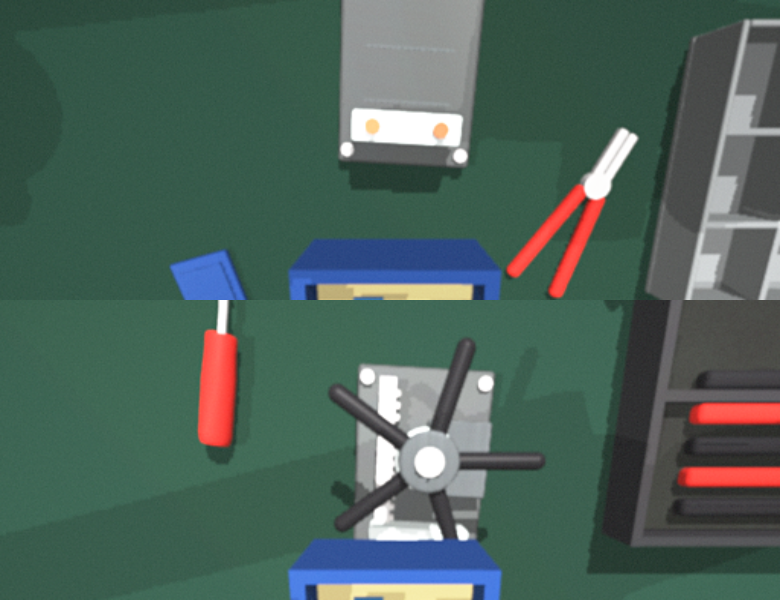

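Top half: the stop block is at (406,127), with the bed running up from it. Bottom half: the hub is at (430,462) with its five spokes, one pointing nearly along +x. Next come the clamp's axes and the stop face from the depth.

Run:
```python
from h import *
def L(n):
    f=np.load(f"pics/{n}.npz");return cv2.imread(f"pics/{n}.png"),cloud(f['d'],(f['K'],f['R'],f['t']))
C={n:L(n) for n in("w2","w3","w4")}
def sel(n,lo,hi,rows=(0,200),xr=(480,640)):
    X=C[n][1][rows[0]:rows[1]].reshape(-1,3);return X[(X[:,2]>lo)&(X[:,2]<hi)&(X[:,0]>xr[0])&(X[:,0]<xr[1])]
q=sel("w3",54,68,(60,110));print("stop top",np.median(q[:,2]),len(q),rect(q))
for n,rr in(("w2",(30,150)),("w3",(0,120)),("w4",(30,200))):
    q=sel(n,10,22,rr);print(n,"bed",np.median(q[:,2]),len(q),rect(q))
    # centre line per y slice
    ys=np.arange(-10,360,10);c=[]
    for y in ys:
        s=q[abs(q[:,1]-y)<4]
        if len(s)>30:
            a,b=np.percentile(s[:,0],[.5,99.5])
            if b-a>100:c.append((y,(a+b)/2,b-a))
    c=np.array(c);
    if len(c)>2: print(np.polyfit(c[:,0],c[:,1],1),c.round(1).tolist())
q=sel("w4",107,122,(20,160),(450,660));print("hub top",len(q),np.median(q[:,2]),rect(q),cv2.minEnclosingCircle(np.float32(q[:,:2])))
q=sel("w4",96,112,(0,160),(440,680));print("spokes z",np.percentile(q[:,2],[50,95]))
for n in ("w2","w4"):
    q=sel(n,44,53,(0,160),(500,620));print(n,"jaw/nose",len(q),rect(q) if len(q)>5 else '')
# spokes angles about hub
hc=np.array([np.median(x) for x in [sel("w4",114,122,(20,160))[:,0],sel("w4",114,122,(20,160))[:,1]]]);print(hc)
q=sel("w4",96,110,(0,165),(440,680))[:,:2]-hc;rad=np.hypot(*q.T);q=q[(rad>35)&(rad<80)];a=np.degrees(np.arctan2(q[:,1],q[:,0]));
h,e=np.histogram(a,72,(-180,180));print([(int(e[i]),int(h[i])) for i in range(72) if h[i]>15])
```

```text
stop top 60.96147972620011 1472 (array([549.3,  18.1]), array([22. , 79.6]), 86.8)
w2 bed 15.89492589600843 8116 (array([556. , 133.3]), array([147.6, 111.5]), 87.7)
[5.55282435e-02 5.48045217e+02] [[60.0, 551.6, 107.3], [70.0, 552.3, 108.3], [80.0, 552.5, 108.2], [90.0, 552.8, 107.9], [100.0, 553.2, 108.2], [110.0, 553.8, 108.8], [120.0, 554.4, 109.3], [130.0, 555.7, 108.3], [140.0, 556.2, 108.6], [150.0, 556.2, 108.0], [160.0, 556.7, 108.5], [170.0, 557.1, 108.9], [180.0, 558.3, 107.7], [190.0, 558.9, 108.5], [200.0, 559.2, 108.6]]
w3 bed 15.860198670752993 8338 (array([551.1,  53. ]), array([126.8, 110.2]), 86.9)
[4.95225587e-02 5.48685727e+02] [[-10.0, 549.9, 104.3], [0.0, 548.1, 108.9], [10.0, 548.8, 109.8], [20.0, 549.3, 110.2], [30.0, 549.9, 107.7], [40.0, 550.5, 107.9], [50.0, 550.9, 108.3], [60.0, 551.5, 108.7], [70.0, 552.0, 109.0], [80.0, 552.4, 109.3], [90.0, 553.5, 108.1], [100.0, 554.0, 108.4], [110.0, 554.4, 108.8]]
w4 bed 15.851316577425933 4060 (array([562.4, 257.2]), array([144.4, 109.9]), 86.7)
[6.57347109e-02 5.46268202e+02] [[190.0, 558.9, 109.0], [200.0, 559.2, 109.1], [220.0, 560.4, 107.2], [290.0, 564.7, 108.7], [300.0, 569.2, 100.6], [310.0, 565.7, 108.1], [320.0, 566.0, 108.3]]
hub top 1373 113.89819277163895 (array([569.1, 264.2]), array([108.2, 130.1]), 89.9) ((563.1297607421875, 259.8511047363281), 71.06968688964844)
spokes z [104.8650536  106.67575567]
w2 jaw/nose 883 (array([558.6, 186.5]), array([36.5, 79.9]), 87.1)
w4 jaw/nose 126 (array([559.7, 199.7]), array([ 9.9, 79. ]), 86.9)
[562.23699467 259.55133474]
[(-155, 19), (-150, 175), (-145, 180), (-140, 75), (-80, 62), (-75, 74), (-70, 75), (-10, 49), (-5, 195), (0, 208), (5, 39), (65, 179), (70, 255), (75, 140), (135, 97), (140, 231), (145, 199), (150, 27)]
```

The numbers agree with the text: bed top 15.9, stop top 61, and a bed 340 long.
- **Clamp:** centre (556.8,159.5), yaw -0.054, hub (562.2,259.6).
- **Stop face and nose:** stop face at clamp y ≈ -130.5, nose at about +9, wheel at about 0.02.
- **Placing target:** TCP (553,91.6), with z about 28.

```bash
python3 -m crank '[[[-40,5,0],[0,0,0],255],[[-40,5,0],[0,0,0],255],[[-23,3.5,0],[0,0,0.054],255],[[0,0,0],[0,0,0],255],[[0,0,40],[0,0,0],255],[[0,0,50],[0,0,0],255],[[0,0,50],[0,0,0],255],[[0,0,40],[0,0,0],255],[[0,0,30],[0,0,0],255],[[0,0,15],[0,0,0],255],[[0,0,9],[0,0,0],255],[[0,0,0],[0,0,0],255],[[0,0,0],[0,0,0],255]]'
```

```text
clock: 9.3
ee_pos: [554.6, 91.7, 36.5]
orientation: [0.001, 0.726, 0.688, 0.001]
force: [0.5, -0.1, -3.4]
gripper_width: 55.4
grip_force: 64.7
```

```bash
python3 -m crank '[[[0,-1,3],[0,0,0],255],[[0,0,3],[0,0,0],255],[[0,0,1],[0,0,0],255],[[0,0,0.5],[0,0,0],255],[[0,0,0],[0,0,0],255],[[0,0,0],[0,0,0],255]]'; python3 -m crank '[[[0,0,0.7],[0,0,0],255],[[0,0,0],[0,0,0],255],[[0,0,0],[0,0,0],255]]'
```

```text
clock: 10.05
ee_pos: [552.3, 91.5, 28.1]
orientation: [-0.0, 0.726, 0.688, -0.0]
force: [-2.9, 0.2, 4.3]
gripper_width: 54.8
grip_force: 65.3
clock: 10.42
ee_pos: [552.3, 91.5, 28.1]
orientation: [0.0, 0.726, 0.688, 0.0]
force: [-4.1, -0.2, 7.8]
gripper_width: 55.2
grip_force: 66.1
```

The upward force shows the box is resting on the bed, so I can release it and lift.

```bash
python3 -m crank '[[[0,0,0],[0,0,0],110],[[0,0,0],[0,0,0],60],[[0,0,0],[0,0,0],0],[[0,0,0],[0,0,0],0],[[0,0,0],[0,0,0],0],[[0,0,-10],[0,0,0],0],[[0,0,-30],[0,0,0],0],[[0,0,-50],[0,0,0],0],[[0,0,-50],[0,0,0],0],[[0,0,-50],[0,0,0],0],[[0,0,-40],[0,0,0],0],[[0,0,0],[0,0,0],255],[[0,0,0],[0,0,0],255],[[0,0,0],[0,0,0],255]]'; python3 snap.py w5
```

```text
clock: 12.18
ee_pos: [551.5, 91.4, 255.6]
orientation: [-0.001, 0.726, 0.688, -0.001]
force: [0.7, 0.6, -0.5]
gripper_width: 32.4
grip_force: 0.0
```

View pics/w5.png

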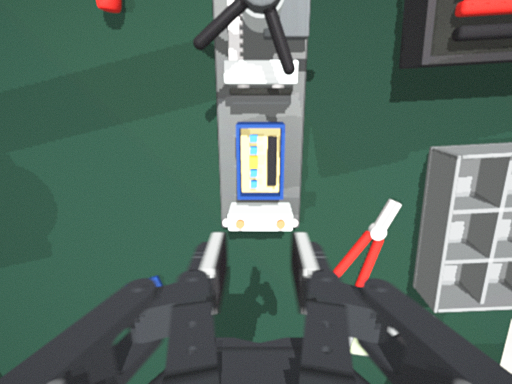

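Run:
```python
from h import *
f=np.load("pics/w5.npz");X=cloud(f['d'],(f['K'],f['R'],f['t']));q=X.reshape(-1,3)
c0=np.array([556.8,159.5]);e=np.array([.0540,.9985]);ex=np.array([.9985,-.054])
def loc(a):return np.c_[(a[:,:2]-c0)@ex,(a[:,:2]-c0)@e,a[:,2]]
p=cv2.imread("pics/w5.png");hsv=cv2.cvtColor(p,cv2.COLOR_BGR2HSV)
m=((hsv[...,0]>100)&(hsv[...,0]<130)&(hsv[...,1]>120)).ravel()
a=loc(q);b=a[m&(a[:,2]>51)&(a[:,2]<62)&(abs(a[:,0])<60)&(a[:,1]<0)&(a[:,1]>-120)];print("box",len(b),rect(b),np.median(b[:,2]))
s=a[(a[:,2]>57)&(a[:,2]<66)&(a[:,1]<-117)&(abs(a[:,0])<50)];print("stop",len(s),rect(s) if len(s)>9 else '', np.percentile(s[:,1],99) if len(s)>9 else '')
n=a[(a[:,2]>46)&(a[:,2]<52)&(abs(a[:,0])<50)&(a[:,1]>-15)&(a[:,1]<60)];print("nose",len(n),rect(n),np.percentile(n[:,1],1))
```

```text
box 776 (array([  0. , -67.4]), array([90. , 55.9]), 90.0) 55.82617156193763
stop 1021 (array([  -0., -141.]), array([22.1, 79.5]), 89.6) -130.17727785342757
nose 518 (array([ 0.3, 26.7]), array([34.9, 79.6]), 90.0) 9.270104625789477
```

Everything checks out: box at clamp (0.0,-67.4), straight and standing, stop face at -130.2, nose at +9.3. The wheel should end near 2.93 rad. Next I'll move the shut fingers between the spokes at clamp angles -71° and 1°, at radius 55.

```bash
python3 -m crank '[[[45,15,0],[0,0,0],255],[[46,16,0],[0,0,0],255],[[45.7,15.5,0],[0,0,0],255],[[0,0,0],[0,0,0.153],255],[[0,0,0],[0,0,0.153],255],[[0,0,0],[0,0,0.153],255],[[0,0,0],[0,0,0.152],255],[[0,0,40],[0,0,0],255],[[0,0,40],[0,0,0],255],[[0,0,30],[0,0,0],255],[[0,0,0],[0,0,0],255],[[0,0,0],[0,0,0],255]]'
cat > st.py <<'E'
from h import *
o=readout.get_obs();p=o['ee_pos'];d=p[:2]-[556.8,159.5];x=d@[.9985,-.054];y=d@[.054,.9985]-100
Rm=q2R(o['orientation']);ty=Rm[:,1];F=o['force'];ph=np.arctan2(y,x);tan=np.array([-np.sin(ph-.054),np.cos(ph-.054)])
print("r %.1f phi %.1f z %.1f"%(np.hypot(x,y),np.degrees(ph),p[2]),"tool y dir clamp deg %.1f"%(np.degrees(np.arctan2(ty[1],ty[0]))+3.1),"Ftan %.1f"%(F[:2]@tan),F.round(1),o['joint_positions'].round(2))
E
python3 st.py
```

```text
clock: 13.72
ee_pos: [606.6, 225.7, 147.7]
orientation: [0.0, 0.899, 0.438, 0.0]
force: [0.9, 0.6, 0.7]
gripper_width: -0.3
grip_force: 0.0
r 55.7 phi -34.1 z 147.7 tool y dir clamp deg -35.0 Ftan 1.0 [0.9 0.6 0.7] [ 0.36  0.51  0.03  1.09 -0.    2.59]
```

```bash
python3 -m crank '[[[0,0,30],[0,0,0],255],[[0,0,25],[0,0,0],255],[[0,0,12],[0,0,0],255],[[0,0,0],[0,0,0],255],[[0,0,0],[0,0,0],255]]'; python3 st.py; python3 -m crank '[[[8.6,-0.68,0],[0,0,-0.157],255],[[8.6,-0.68,0],[0,0,-0.157],255],[[8.6,-0.68,0],[0,0,-0.157],255],[[8.6,-0.68,0],[0,0,-0.157],255],[[0,0,0],[0,0,0],255]]'; python3 st.py
```

```text
clock: 14.35
ee_pos: [607.4, 226.0, 81.6]
orientation: [0.0, 0.899, 0.438, 0.001]
force: [-0.2, 0.5, -0.2]
gripper_width: 0.1
grip_force: 0.0
r 56.2 phi -33.4 z 81.6 tool y dir clamp deg -35.0 Ftan 0.3 [-0.2  0.5 -0.2] [ 0.36  0.56 -0.07  0.94  0.    2.59]
clock: 14.98
ee_pos: [619.3, 254.3, 81.7]
orientation: [0.003, 0.72, 0.694, -0.001]
force: [1.0, -9.1, 1.9]
gripper_width: -0.0
grip_force: 4.3
r 57.3 phi -2.0 z 81.7 tool y dir clamp deg 0.9 Ftan -9.0 [ 1.  -9.1  1.9] [ 0.39  0.59 -0.    0.97 -0.01  2.  ]
```

```bash
python3 -m crank '[[[8.6,-0.7,0],[0,0,-0.157],255],[[8.6,-0.7,0],[0,0,-0.157],255],[[8.6,-0.7,0],[0,0,-0.157],255],[[8.6,-0.7,0],[0,0,-0.157],255],[[8.6,-0.7,0],[0,0,-0.157],255],[[8.6,-0.7,0],[0,0,-0.157],255],[[0,0,0],[0,0,0],255],[[0,0,0],[0,0,0],255]]'; python3 st.py;  python3 -m crank '[[[-2,0,0],[0,0,0],255],[[0,0,-30],[0,0,0],255],[[0,0,-30],[0,0,0],255],[[0,0,0],[0,0,0],255],[[0,0,0],[0,0,0],255]]';  python3 st.py
```

```text
clock: 15.98
ee_pos: [601.6, 301.5, 82.1]
orientation: [0.005, 0.328, 0.945, 0.001]
force: [8.0, -4.6, -3.3]
gripper_width: 0.2
grip_force: 4.3
r 57.7 phi 50.1 z 82.1 tool y dir clamp deg 54.9 Ftan -9.0 [ 8.  -4.6 -3.3] [ 0.47  0.59 -0.    0.97 -0.01  1.14]
clock: 16.6
ee_pos: [598.3, 301.5, 140.2]
orientation: [0.0, 0.327, 0.945, 0.0]
force: [-0.2, 0.3, -0.5]
gripper_width: -0.2
grip_force: 0.0
r 55.5 phi 52.5 z 140.2 tool y dir clamp deg 55.0 Ftan 0.4 [-0.2  0.3 -0.5] [0.47 0.55 0.09 1.1  0.   1.13]
```

```bash
cat > wheel.py <<'E'
import sys
from h import *
o=readout.get_obs();P=pose("wrist",o);p,d=capture("wrist");cv2.imwrite(f"pics/{sys.argv[1]}.png",p);X=cloud(d,P).reshape(-1,3)
l=np.c_[(X[:,:2]-[556.8,159.5])@[.9985,-.054],(X[:,:2]-[556.8,159.5])@[.054,.9985]-100,X[:,2]]
g=p.reshape(-1,3).max(1)
q=l[(l[:,2]>98)&(l[:,2]<112)&(g<75)];rr=np.hypot(q[:,0],q[:,1]);q=q[(rr>40)&(rr<76)]
a=np.degrees(np.arctan2(q[:,1],q[:,0]));z=np.exp(1j*np.radians(a*5));print(len(q),"wheel mod72 %.1f coh %.2f"%(np.degrees(np.angle(z.mean()))/5%72,abs(z.mean())))
h,e=np.histogram(a,36,(-180,180));print([(int(e[i]),int(h[i])) for i in range(36) if h[i]>15])
for nm,lo,hi,ya,yb in(("nose",45,52,-160,-70),("stop",57,66,-250,-217)):
    s=l[(l[:,2]>lo)&(l[:,2]<hi)&(abs(l[:,0])<32)&(l[:,1]>ya)&(l[:,1]<yb)];print(nm,len(s),np.percentile(s[:,1],[1,99])+100 if len(s)>9 else '')
E
python3 -m crank '[[[-8.6,-0.7,0],[0,0,0.157],255],[[-8.6,-0.7,0],[0,0,0.157],255],[[-8.6,-0.7,0],[0,0,0.157],255],[[-8.6,-0.7,0],[0,0,0.157],255],[[-8.6,-0.7,0],[0,0,0.157],255],[[-8.6,-0.7,0],[0,0,0.157],255],[[-8.6,-0.7,0],[0,0,0.157],255],[[-8.6,-0.7,0],[0,0,0.157],255],[[-8.6,-0.7,0],[0,0,0.157],255],[[-8.6,-0.7,0],[0,0,0.157],255],[[0,0,0],[0,0,0],255],[[0,0,0],[0,0,0],255],[[0,0,0],[0,0,0],255]]'; python3 st.py; python3 wheel.py w6
```

```text
clock: 18.23
ee_pos: [607.6, 224.5, 139.8]
orientation: [-0.0, 0.899, 0.438, -0.0]
force: [-0.0, 0.5, -0.4]
gripper_width: 0.0
grip_force: 0.0
r 57.2 phi -34.4 z 139.8 tool y dir clamp deg -34.9 Ftan 0.3 [-0.   0.5 -0.4] [0.35 0.52 0.02 1.07 0.   2.59]
950 wheel mod72 64.9 coh 0.93
[(-150, 141), (-70, 29), (-10, 225), (50, 29), (60, 378), (130, 100), (140, 40)]
nose 97 [-42.20230061  25.5772513 ]
stop 0
```

```bash
python3 -m crank '[[[0,0,30],[0,0,0],255],[[0,0,28],[0,0,0],255],[[0,0,0],[0,0,0],255],[[0,0,0],[0,0,0],255],[[8.6,-0.7,0],[0,0,-0.157],255],[[8.6,-0.7,0],[0,0,-0.157],255],[[8.6,-0.7,0],[0,0,-0.157],255],[[8.6,-0.7,0],[0,0,-0.157],255],[[8.6,-0.7,0],[0,0,-0.157],255],[[6.15,-0.35,0],[0,0,-0.112],255],[[6.15,-0.35,0],[0,0,-0.112],255],[[6.15,-0.35,0],[0,0,-0.112],255],[[6.15,-0.35,0],[0,0,-0.112],255],[[6.15,-0.35,0],[0,0,-0.112],255],[[6.15,-0.35,0],[0,0,-0.112],255],[[6.15,-0.35,0],[0,0,-0.112],255],[[0,0,0],[0,0,0],255],[[0,0,0],[0,0,0],255]]'; python3 st.py;  python3 -m crank '[[[-2,0,0],[0,0,0],255],[[0,0,-30],[0,0,0],255],[[0,0,-28],[0,0,0],255],[[0,0,0],[0,0,0],255],[[0,0,0],[0,0,0],255]]';  python3 st.py
```

```text
clock: 20.52
ee_pos: [604.4, 301.2, 84.5]
orientation: [0.006, 0.328, 0.945, 0.002]
force: [11.0, -3.0, -5.0]
gripper_width: 0.0
grip_force: 5.1
r 59.5 phi 47.9 z 84.5 tool y dir clamp deg 54.8 Ftan -9.9 [11. -3. -5.] [ 0.47  0.59  0.    0.97 -0.01  1.13]
clock: 21.15
ee_pos: [599.9, 300.4, 140.7]
orientation: [0.0, 0.327, 0.945, 0.0]
force: [0.2, -0.8, -0.8]
gripper_width: -0.2
grip_force: 0.0
r 55.7 phi 50.5 z 140.7 tool y dir clamp deg 54.9 Ftan -0.7 [ 0.2 -0.8 -0.8] [0.46 0.55 0.09 1.11 0.   1.13]
```

```bash
python3 -m crank '[[[-8.6,-0.7,0],[0,0,0.157],255],[[-8.6,-0.7,0],[0,0,0.157],255],[[-8.6,-0.7,0],[0,0,0.157],255],[[-8.6,-0.7,0],[0,0,0.157],255],[[-8.6,-0.7,0],[0,0,0.157],255],[[-8.6,-0.7,0],[0,0,0.157],255],[[-8.6,-0.7,0],[0,0,0.157],255],[[-8.6,-0.7,0],[0,0,0.157],255],[[-8.6,-0.7,0],[0,0,0.157],255],[[-8.6,-0.7,0],[0,0,0.157],255],[[0,0,0],[0,0,0],255],[[0,0,0],[0,0,0],255],[[0,0,0],[0,0,0],255]]'; python3 st.py; python3 wheel.py w7
```

```text
clock: 22.78
ee_pos: [608.8, 223.2, 139.8]
orientation: [-0.0, 0.899, 0.438, -0.0]
force: [0.4, -0.0, -0.1]
gripper_width: -0.1
grip_force: 0.0
r 59.0 phi -34.7 z 139.8 tool y dir clamp deg -35.0 Ftan 0.3 [ 0.4 -0.  -0.1] [0.35 0.52 0.02 1.08 0.   2.59]
865 wheel mod72 62.2 coh 0.92
[(-150, 170), (-80, 40), (-20, 89), (-10, 89), (50, 275), (60, 101), (120, 37), (130, 58)]
nose 47 [-46.11008453 -24.5056447 ]
stop 0
```

View pics/w7.png

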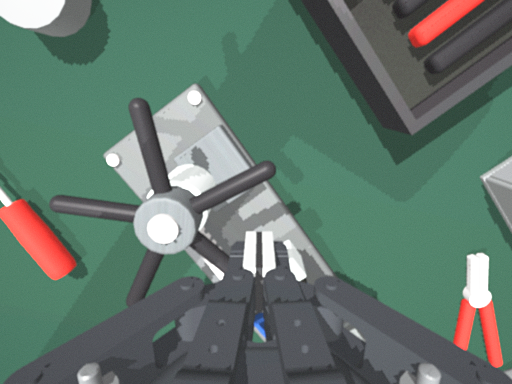

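The wheel at (165,225) now stands at about 134° (2.34 rad), so the nose should be near -32 and the box still about 8 mm short of the stop. On the third spoke I'll go in slow steps and watch force and angle.

```bash
python3 -m crank '[[[0,-3,30],[0,0,0],255],[[0,0,28],[0,0,0],255],[[0,0,0],[0,0,0],255],[[5.5,-0.27,0],[0,0,-0.1],255],[[5.5,-0.27,0],[0,0,-0.1],255],[[5.5,-0.27,0],[0,0,-0.1],255],[[5.5,-0.27,0],[0,0,-0.1],255],[[0,0,0],[0,0,0],255],[[0,0,0],[0,0,0],255]]'; python3 st.py; for i in 1 2 3; do python3 -m crank '[[[2.75,-0.07,0],[0,0,-0.05],255],[[0,0,0],[0,0,0],255],[[0,0,0],[0,0,0],255]]' >/dev/null; python3 st.py; done
```

```text
clock: 23.95
ee_pos: [616.2, 240.2, 83.2]
orientation: [0.003, 0.795, 0.606, -0.002]
force: [-1.6, -10.9, 1.2]
gripper_width: -0.1
grip_force: 5.1
r 57.3 phi -16.4 z 83.2 tool y dir clamp deg -12.2 Ftan -10.8 [ -1.6 -10.9   1.2] [ 0.38  0.58 -0.02  0.97 -0.01  2.21]
r 57.4 phi -14.1 z 83.3 tool y dir clamp deg -9.4 Ftan -11.2 [ -0.2 -11.6   1.8] [ 0.38  0.58 -0.02  0.97 -0.01  2.17]
r 57.4 phi -11.4 z 83.3 tool y dir clamp deg -6.5 Ftan -11.6 [ -0.7 -11.8   2. ] [ 0.38  0.58 -0.01  0.98 -0.01  2.12]
r 57.5 phi -8.6 z 83.3 tool y dir clamp deg -3.7 Ftan -10.9 [  1.7 -11.5   1.4] [ 0.39  0.59 -0.01  0.98 -0.01  2.07]
```

```bash
for i in 1 2 3 4; do python3 -m crank '[[[2.75,-0.07,0],[0,0,-0.05],255],[[0,0,0],[0,0,0],255],[[0,0,0],[0,0,0],255]]' >/dev/null; python3 st.py; done
```

```text
r 57.4 phi -5.8 z 83.3 tool y dir clamp deg -0.8 Ftan -10.2 [  0.8 -10.5   1. ] [ 0.39  0.59 -0.01  0.98 -0.01  2.03]
r 57.5 phi -3.0 z 83.4 tool y dir clamp deg 2.0 Ftan -11.0 [  1.8 -11.3   0.4] [ 0.39  0.59 -0.    0.98 -0.01  1.98]
r 57.5 phi -0.2 z 83.4 tool y dir clamp deg 4.9 Ftan -9.5 [ 2.4 -9.7  0.5] [ 0.4   0.59  0.    0.98 -0.01  1.94]
r 57.5 phi 2.3 z 83.4 tool y dir clamp deg 7.8 Ftan -11.7 [  2.8 -11.7   0.5] [ 0.4   0.59  0.    0.98 -0.01  1.89]
```

```bash
for i in 1 2; do python3 -m crank '[[[2.2,-0.04,0],[0,0,-0.04],255],[[0,0,0],[0,0,0],255]]' >/dev/null; python3 st.py;python3 -m crank '[[[0,0,0],[0,0,0],255]]' >/dev/null; python3 st.py; done
```

```text
r 57.6 phi 4.1 z 83.4 tool y dir clamp deg 10.1 Ftan -12.9 [  3.5 -12.8  -0.8] [ 0.4   0.59  0.01  0.98 -0.01  1.85]
r 57.6 phi 4.0 z 83.4 tool y dir clamp deg 10.0 Ftan -12.8 [  4.2 -12.7   0.1] [ 0.4   0.59  0.01  0.98 -0.01  1.85]
r 57.7 phi 5.8 z 83.4 tool y dir clamp deg 12.3 Ftan -13.8 [  5.1 -13.6  -0.2] [ 0.41  0.6   0.01  0.98 -0.01  1.82]
r 57.7 phi 5.8 z 83.4 tool y dir clamp deg 12.3 Ftan -13.8 [  4.2 -13.6   0.7] [ 0.41  0.6   0.01  0.98 -0.01  1.82]
```

Force is rising at the expected rate: about 11–12 N of clamping now, so one more small step.

```bash
python3 -m crank '[[[2,-0.04,0],[0,0,-0.036],255],[[0,0,0],[0,0,0],255],[[0,0,0],[0,0,0],255]]' >/dev/null; python3 st.py; python3 -m crank '[[[-3,0,0],[0,0,0],255],[[-4,0,0],[0,0,0],255],[[-5,0,0],[0,0,0],255],[[0,0,-30],[0,0,0],255],[[0,0,-40],[0,0,0],255],[[0,0,-50],[0,0,0],255],[[0,0,0],[0,0,0],255],[[0,0,0],[0,0,0],255],[[0,0,0],[0,0,0],255]]'; python3 st.py
```

```text
r 57.8 phi 7.5 z 83.4 tool y dir clamp deg 14.4 Ftan -14.3 [  4.8 -14.   -0.4] [ 0.41  0.6   0.01  0.98 -0.01  1.78]
clock: 28.82
ee_pos: [618.4, 257.8, 200.5]
orientation: [-0.001, 0.633, 0.774, -0.001]
force: [0.3, -0.8, -0.7]
gripper_width: 0.1
grip_force: 0.0
r 56.2 phi 1.5 z 200.5 tool y dir clamp deg 14.6 Ftan -0.8 [ 0.3 -0.8 -0.7] [0.39 0.53 0.2  1.25 0.   1.77]
```

Backed off and clear. Now a look at the box, stop and nose from above.

```bash
python3 -m crank '[[[0,0,-30],[0,0,0.126],255],[[0,0,-25],[0,0,0.126],255],[[-45,-15,0],[0,0,0],255],[[-45,-15,0],[0,0,0],255],[[-45,-15,0],[0,0,0],255],[[-34,-11,0],[0,0,0],255],[[0,0,0],[0,0,0],255],[[0,0,0],[0,0,0],255],[[0,0,0],[0,0,0],255]]'; python3 wheel.py w8; python3 snap.py w9
python3 - <<'E'
from h import *
f=np.load("pics/w9.npz");X=cloud(f['d'],(f['K'],f['R'],f['t']));q=X.reshape(-1,3)
c0=np.array([556.8,159.5]);e=np.array([.0540,.9985]);ex=np.array([.9985,-.054])
a=np.c_[(q[:,:2]-c0)@ex,(q[:,:2]-c0)@e,q[:,2]]
p=cv2.imread("pics/w9.png");hsv=cv2.cvtColor(p,cv2.COLOR_BGR2HSV)
m=((hsv[...,0]>100)&(hsv[...,0]<130)&(hsv[...,1]>120)).ravel()
b=a[m&(a[:,2]>51)&(a[:,2]<62)&(abs(a[:,0])<60)&(a[:,1]<0)&(a[:,1]>-140)];print("box",len(b),rect(b),np.median(b[:,2]))
n=a[(a[:,2]>46)&(a[:,2]<52)&(abs(a[:,0])<50)&(a[:,1]>-60)&(a[:,1]<30)&~m];print("nose",len(n),np.percentile(n[:,1],[1,99]))
E
```

```text
clock: 29.95
ee_pos: [555.0, 93.1, 256.5]
orientation: [-0.0, 0.725, 0.689, -0.0]
force: [-0.1, 1.0, -0.2]
gripper_width: -0.0
grip_force: 0.0
828 wheel mod72 24.7 coh 0.95
[(-130, 144), (-120, 262), (-60, 176), (-50, 246)]
nose 526 [-59.38161311  -7.01498561]
stop 778 [-149.68868089 -127.54813792]
box 711 (array([ -0.1, -84.8]), array([89.1, 55.4]), 89.9) 55.685298695088306
nose 525 [-59.47869961  -7.03351404]
```

View pics/w9.png

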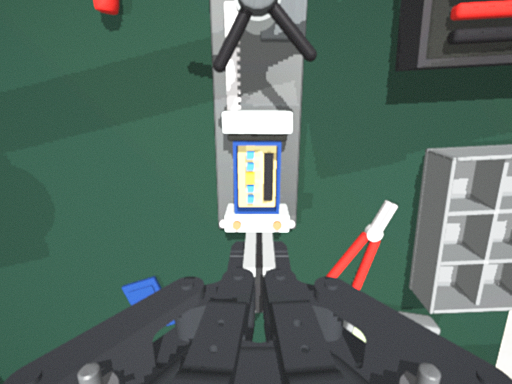

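The box stands square against the stop (258,218), with the nose on its other end (258,123). The wheel is at about 2.94 rad and both estimates give about 15 N of clamping. Handing in.

```bash
python3 -c "
from bench import r
print(r.job_done())"
```

```text
the job is handed in; nothing more can be done
None
```

I handed the job in at about 30 s: the box stands upright against the stop, clamped with an estimated 15 N (the force was inferred, not read directly; no verdict came back), the wheel is left at about 2.94 rad, the arm is clear and no bystander was touched.

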